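# Find the full canister by heft

## Robot

A 6-joint arm with a two-finger parallel gripper is mounted at the origin on a cart in front of the work surface, level with it; the furniture and walls round the work are solid. World frame = base frame: x ahead of the robot, y to its left, z up, the work surface at z = 0. Lengths are in m, angles in rad, forces in N, time in s.
With the tool pointing down it reaches from about 0.25 to 0.775 m from the base axis. Payload 8.9 kg.
Tool frame: the origin (TCP) lies midway between the tips of the shut fingers; the grasp point (between the pads) lies 19 mm behind it; z points along the fingers, y is the line along which they close (so a half turn about z gives the same grasp; the last joint's range is limited). The gripper opens to 85 mm and grips with 20 to 120 N. Pads are 22 mm wide; open, the fingers measure 114 mm over their backs; the gripper's body (76 mm by 85 mm) begins 54 mm behind the grasp point. The pads swing forward as they close: fully open they stand 13 mm farther back than shut.
Start: joints at [1.165, 0.291, -0.153, 1.127, 0, 1.431], TCP at [0.138, 0.506, 0.231] pointing down, gripper open.
Joint ranges: [-2.52, 2.52], [-0.91, 1.74], [-1.3, 1.37], [-1.96, 2.02], [-1.52, 1.47], [-3.14, 3.14]. Speed limits (rad/s): [2.22, 2.22, 2.79, 3.14, 3.14, 3.14].

## Interface

Orientations are given as a unit quaternion [x, y, z, w].
In Python, from station import ctrl gives the robot as it stands.
- The arm moves only by the shell command python3 -m handwheel 'ROWS' [FORCE]. ROWS is JSON, a list of rows, each a list of 5 numbers: the finger opening in mm, from 0 to 85.4, then the shift along the tool's x, y, z in mm, then the turn about the tool's z in rad. A call has 1 to 20 rows; each row shifts and turns the commanded pose from where the row before left it, along the tool's axes as they then stand; what a row does not reach is not made up. A row lasts 1/10 s, in which the tool goes at most 50 mm and 8.59 degrees, less where a joint would pass 70% of its speed; a pose out of reach is approached as far as the arm can. A call with a gripper value outside its range is refused whole. The fingers move at their own pace and stop on an object; FORCE is the grip in N (left out, the last holds). Time passes only in rows, so rows that do not move let the fingers close. It gives the time, the measured TCP pose, the force, the opening and the grip force at its end, in the units of the state.
- ctrl.get_obs(): the state, without advancing time (a new reading comes with each control period).
- ctrl.grab_frame(name): name is "scene" or "top" or "wrist"; returns the picture (480x640x3 uint8, blue, green, red); there is no depth.
- ctrl.calibration(name): a dict with "fx", "fy", "cx", "cy" (pixels), "k1" (the pictures are not rectified: a ray, as slopes to the right and down, at radius r is drawn at 1 + k1 r^2 times it, then the intrinsics apply), "R" (3x3) and "t" (3): a world point X has camera coordinates R X + t. Camera axes: x right, y down, z forward; pixel columns grow to the right and rows downward; lengths in m; the calibration is good to about 2 mm. A picture is of the moment at which its call begins: read the wrist's pose just before it. calibration takes no time and is no camera call; for the wrist camera it gives the pose at the moment of the call.
- ctrl.close_job(): hands the job in; it is judged then, once.
The state is a dict: "clock": time; "q": joint angles; "dq": joint speeds; "joint_torque": joint torques, N m; "eef_pos": TCP position; "ee_rot": TCP orientation; "contact_force": force on the tool from outside, world axes, zero at the start; "torque": the same for the moment, N m; "opening": finger opening in m; "finger_force": force on a finger pad.
Only numpy, scipy, OpenCV 4.12 (cv2) and the standard library are available. Lean on these libraries where they do the work, as an engineer would, in place of code of your own. Each camera call takes 0.05 s, during which the arm holds its last target. There are 200 camera calls.

## Task

Only one of the three identical closed canisters standing out on the open worktop, is full (the pair against the back wall is not meant); you cannot see which, so compare their weights by lifting them clear of the worktop by their knobs. Stand each lighter one gently back upright where it stood, and finish with the heaviest held up steady and upright by the gripper, its underside a hand's breadth (about 10 cm) above the worktop; do not put it down or let it go. Leave everything else alone.

Things in the scene. Friction and masses are not known exactly. Their poses are not given: they have to be found in the camera images.
- canister_a_mid (a point): One of three identical closed canisters: grey cylinder 97 mm across, fixed pale wooden lid, 130 mm tall in all. Lid top 113 mm above the underside; round knob 20 mm across stands on its centre, 113 to 130 mm up, to lift it by. Point: on the axis, 65 mm above the underside (knob's middle 56 mm higher); z up. Under 0.9 kg; full one over 250 g heavier than each other; those differ by under 100 g.
- canister_b_mid (a point): One of three identical closed canisters: grey cylinder 97 mm across, fixed pale wooden lid, 130 mm tall in all. Lid top 113 mm above the underside; round knob 20 mm across stands on its centre, 113 to 130 mm up, to lift it by. Point: on the axis, 65 mm above the underside (knob's middle 56 mm higher); z up. Under 0.9 kg; full one over 250 g heavier than each other; those differ by under 100 g.
- canister_c_mid (a point): One of three identical closed canisters: grey cylinder 97 mm across, fixed pale wooden lid, 130 mm tall in all. Lid top 113 mm above the underside; round knob 20 mm across stands on its centre, 113 to 130 mm up, to lift it by. Point: on the axis, 65 mm above the underside (knob's middle 56 mm higher); z up. Under 0.9 kg; full one over 250 g heavier than each other; those differ by under 100 g.
- tamper_mid (a point): Coffee tamper, steel foot 58 mm across, dark turned grip, 94 mm tall; a bystander. The point is half-way up above the middle of its underside.
- dosing_cup_mid (a point): Small steel dosing cup, 58 mm across, 50 mm tall; a bystander. The point is half-way up above the middle of its underside.
- mug_1_mid (a point): Plain cream mug with a handle, 78 x 116 x 101 mm; a bystander. The point is half-way up above the middle of its underside.
- glass_1_mid (a point): Drinking glass, 81 mm across, 91 mm tall; a bystander. The point is half-way up above the middle of its underside.
- teaspoon_1_mid (a point): Steel teaspoon, 132 x 26 x 9 mm; a bystander. The point is half-way up above the middle of its underside.
- coffee_scoop_mid (a point): Steel coffee scoop with a flat handle, 68 x 133 x 24 mm; a bystander. The point is half-way up above the middle of its underside.
Things that resemble listed ones, but are neither listed nor needed, are in the scene too. Leave any red look-alike of the part that bears canister_b_mid alone.

How it is judged:
By the outcome, as a careful person would: the job done as asked, in the order asked, and still so for the second after the job is handed in, while the arm keeps its last pose, push and grip.
It also fails if it takes over 58 s, if anything falls off the work surface, if the arm or the gripper's body presses on something with over 40 N, if the wrist force passes 120 N, or if a joint passes its speed limit or range.

## Working session

There is one attempt and no reset: what is moved stays moved. The work goes in short steps, Python scripts to look and compute and a shell command to move; the robot and the scene stay as the last step left them, time stands still between calls to the robot, and variables do not carry over. Pictures are saved under pics/ and viewed, at most 10 in all, crops included, and the job is handed in when it is done.

```bash
mkdir -p pics
python3 - <<'E'
from station import ctrl
import cv2,numpy as np
for n in("scene","top"):
    cv2.imwrite(f"pics/{n}0.png",ctrl.grab_frame(n)); c=ctrl.calibration(n); print(n,c)
print(ctrl.get_obs())
E
```

```text
scene {'fx': 459.9425344906438, 'fy': 459.9425344906438, 'cx': 317.67095762273635, 'cy': 234.9316934720683, 'k1': -0.02297375164438274, 'R': array([[ 7.35639591e-01, -6.77373156e-01, -1.22868543e-05],
       [-4.64257870e-01, -5.04179297e-01, -7.28194937e-01],
       [ 4.93253508e-01,  5.35694730e-01, -6.85370070e-01]]), 't': array([-0.57175642,  0.16035074,  0.95791322])}
top {'fx': 448.78083446549925, 'fy': 448.78083446549925, 'cx': 323.1343049827495, 'cy': 245.71874915012268, 'k1': -0.0966626923338016, 'R': array([[-0.00950731, -0.99993531, -0.00624448],
       [-0.98507119,  0.01043904, -0.17183067],
       [ 0.17188474,  0.00451761, -0.98510671]]), 't': array([-0.25137088,  0.51772171,  1.03576832])}
{'clock': 0.1, 'q': array([ 1.16469413e+00,  2.91178964e-01, -1.53991415e-01,  1.12670602e+00,
        1.12755832e-05,  1.43151642e+00]), 'dq': array([-0.00092807, -0.00027258,  0.00293571, -0.00111762,  0.00086453,
       -0.00033199]), 'joint_torque': array([ 1.41779401e-03, -5.37977207e+01,  3.31918502e+01,  9.31687042e-03,
       -1.94455174e-04, -6.63471837e-07]), 'eef_pos': array([0.13826432, 0.50609273, 0.23083528]), 'ee_rot': array([ 1.33015725e-01,  9.91113780e-01, -5.18564403e-04, -1.50874515e-04]), 'contact_force': array([ 0.2977921 ,  1.26052085, -0.24999453]), 'torque': array([-0.02181067,  0.01200134, -0.00847983]), 'finger_force': 0.0, 'opening': 0.08542240762464207}
```

View pics/scene0.png

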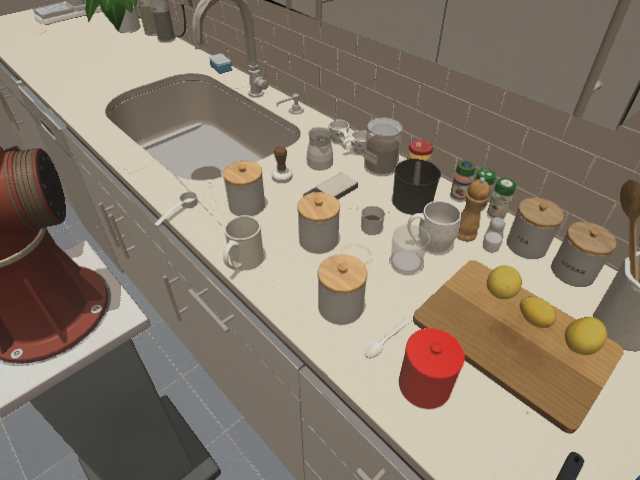

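View pics/top0.png

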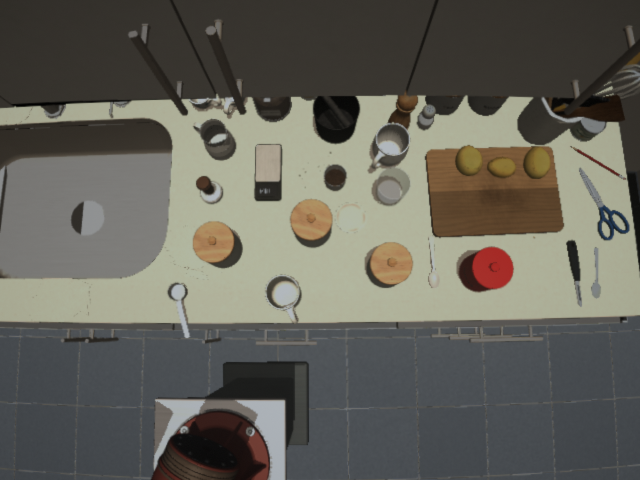

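The scene picture shows three grey canisters with wooden lids out in the open, with knobs at about (244,168), (319,201) and (343,267); in the top picture they are at (213,242), (311,219) and (391,263). Possible confusions are TEA (541,210) and SUGAR (590,238) at the back wall and the red canister (433,367). None of these is meant. I'll measure the lids.

```bash
cat > h.py <<'E'
import cv2,numpy as np
from station import ctrl
def ray(c,p):
    K=np.array([[c["fx"],0,c["cx"]],[0,c["fy"],c["cy"]],[0,0,1.]])
    s=cv2.undistortPoints(np.array([[p]],float),K,np.array([c["k1"],0,0,0.]))[0,0]
    d=c["R"].T@np.array([s[0],s[1],1]); return -c["R"].T@c["t"],d/np.linalg.norm(d)
def onz(c,p,z):
    o,d=ray(c,p); return o+d*(z-o[2])/d[2]
def cross(c1,p1,c2,p2):
    o1,d1=ray(c1,p1);o2,d2=ray(c2,p2)
    s=np.linalg.lstsq(np.c_[d1,-d2],o2-o1,rcond=None)[0]
    a,b=o1+s[0]*d1,o2+s[1]*d2
    return (a+b)/2,np.linalg.norm(a-b)
def lids(img,c,seeds,lo=(5,90,90),hi=(22,255,255)):
    m=cv2.inRange(cv2.cvtColor(img,cv2.COLOR_BGR2HSV),lo,hi)
    m=cv2.morphologyEx(m,cv2.MORPH_CLOSE,np.ones((7,7)))
    cs,_=cv2.findContours(m,cv2.RETR_EXTERNAL,cv2.CHAIN_APPROX_NONE)
    out=[]
    for s in seeds:
        k=max(cs,key=lambda q:cv2.pointPolygonTest(q,s,True))
        out.append(cv2.convexHull(k)[:,0].astype(float))
    return out
E
python3 - <<'E'
from h import *
S={"top":[(213,242),(311,219),(391,263)],"scene":[(244,172),(319,205),(343,272)]}
C={n:ctrl.calibration(n) for n in S}
E={}
for n in S:
    im=cv2.imread(f"pics/{n}0.png")
    for i,h in enumerate(lids(im,C[n],S[n])):
        p=np.array([onz(C[n],q,.113)[:2] for q in h]).astype(np.float32)
        (x,y),r=cv2.minEnclosingCircle(p)
        e=cv2.fitEllipse(h.astype(np.float32)); E[n,i]=e[0]
        print(n,i,"circle on z=.113",round(x,4),round(y,4),"r",round(r,4),"px",np.round(e[0],1),np.round(e[1],1))
for i in range(3): print(i,cross(C["top"],E["top",i],C["scene"],E["scene",i]))
im=cv2.imread("pics/top0.png");sc=cv2.imread("pics/scene0.png")
a=cv2.resize(im[190:300,180:440],(780,330),interpolation=cv2.INTER_CUBIC)
b=cv2.resize(sc[150:340,215:385],(240,268),interpolation=cv2.INTER_CUBIC)
o=np.zeros((600,780,3),np.uint8);o[:330]=a;o[330:598,:240]=b
cv2.imwrite("pics/crop1.png",o)
E
```

```text
top 0 circle on z=.113 0.5154 -0.0075 r 0.0477 px [213.3 241.8] [40.1 41.7]
top 1 circle on z=.113 0.5642 -0.2296 r 0.0479 px [310.9 219.6] [40.5 41.5]
top 2 circle on z=.113 0.4624 -0.4077 r 0.0477 px [390.7 263.1] [41.6 42.4]
scene 0 circle on z=.113 0.5126 -0.0145 r 0.0517 px [242.1 173. ] [24.6 39.2]
scene 1 circle on z=.113 0.5612 -0.234 r 0.0528 px [318.3 206.7] [30.1 42.5]
scene 2 circle on z=.113 0.46 -0.4143 r 0.0499 px [342.1 273.8] [38.8 49.3]
0 (array([ 0.51684021, -0.0057796 ,  0.10503731]), np.float64(0.0010053173364200254))
1 (array([ 0.56623633, -0.2297899 ,  0.10574282]), np.float64(0.001829797676494063))
2 (array([ 0.46387133, -0.40948545,  0.10369991]), np.float64(0.0014968026230026776))
```

View pics/crop1.png

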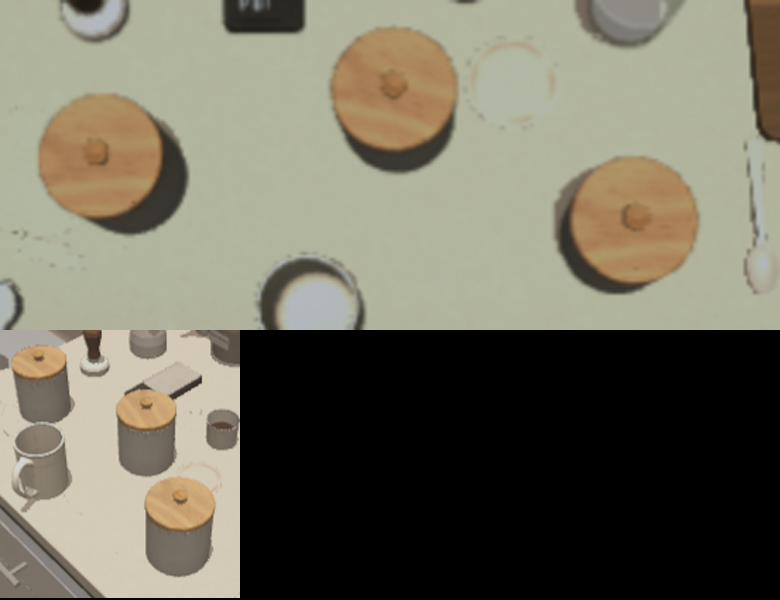

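The crop confirms three plain wooden-lidded grey canisters with no labels. Their knobs sit at crop (95,151), (393,84) and (636,216), and the lid radius of 48 mm matches. First I'll go over A, squaring the tool with the world axes.

```bash
python3 -m handwheel '[[60,0,0,0,-0.133],[60,0,0,0,-0.134],[60,-27,-37,0,0],[60,-27,-37,0,0],[60,-27,-37,0,0],[60,-27,-37,0,0],[60,-27,-37,0,0],[60,-27,-37,0,0],[60,-27,-37,0,0],[60,-27,-37,0,0],[60,-27,-37,0,0],[60,-27,-37,0,0],[60,-27,-37,0,0],[60,-27,-36,0,0],[60,-27,-36,0,0],[60,-26,-35,0,0],[60,0,0,0,0],[60,0,0,0,0]]' 30
python3 - <<'E'
from h import *
c=ctrl.calibration("wrist"); im=ctrl.grab_frame("wrist"); cv2.imwrite("pics/w1.png",im)
print(c, ctrl.get_obs())
X=np.array([.5154,-.0075,.128]);p=c["R"]@X+c["t"];print(p, p[:2]/p[2]*c["fx"]+[c["cx"],c["cy"]])
E
```

```text
clock: 1.9
eef_pos: [0.5153, -0.0082, 0.2306]
ee_rot: [0.001, 1.0, 0.0, -0.001]
contact_force: [0.1, 0.7, -0.5]
opening: 0.0598
finger_force: 0.0
{'fx': 422.73997470643866, 'fy': 422.73997470643866, 'cx': 309.5191486431912, 'cy': 240.84821610435057, 'k1': -0.000391017225293956, 'R': array([[ 1.12529938e-03,  9.99998965e-01,  8.96912749e-04],
       [ 9.45460844e-01, -1.35608194e-03,  3.25732948e-01],
       [ 3.25733827e-01,  4.81448800e-04, -9.45461391e-01]]), 't': array([ 0.00658775, -0.52912115,  0.21352619])} {'clock': 1.95, 'q': array([-1.56528586e-01,  2.73183447e-01, -1.78918147e-01,  1.12018445e+00,
        2.33897564e-04, -1.56145494e-01]), 'dq': array([ 0.02272031, -0.01883775, -0.01008233,  0.00205128,  0.00125609,
        0.00099285]), 'joint_torque': array([-1.39048576e+00, -5.14688087e+01,  3.36858273e+01, -1.62181905e-01,
       -6.84427028e-02, -3.48210626e-02]), 'eef_pos': array([ 0.51491687, -0.00738499,  0.23080272]), 'ee_rot': array([ 1.91633137e-04,  9.99999697e-01,  2.31497889e-04, -7.17566786e-04]), 'contact_force': array([-0.65823208,  0.39339173,  1.06122557]), 'torque': array([0.04195874, 0.01266264, 0.0335922 ]), 'finger_force': 0.0, 'opening': 0.060065082783786}
[-2.17462173e-04 -1.26639294e-04  2.60386737e-01] [309.16609705 240.64261619]
```

View pics/w1.png

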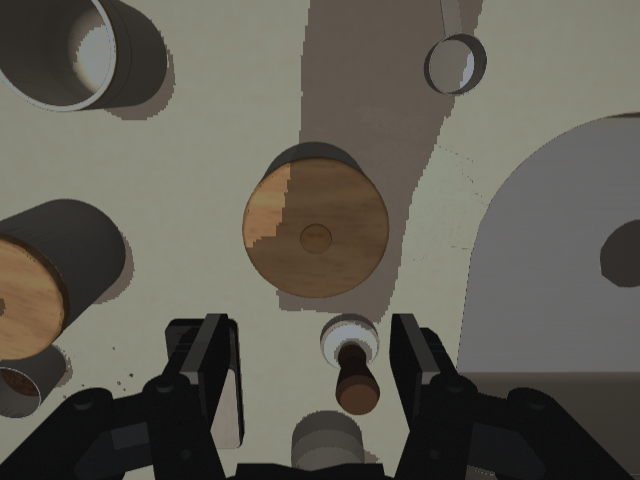

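The wrist view shows the knob at (316,238). The finger pads are centred near column 316 as well, though the calibration projects the TCP to about column 308. So relative to the fingers the knob is nearly centred, and the wrist calibration is slightly off. I'll descend to just above the knob and compare it with the fingers directly.

```bash
python3 -m handwheel '[[40,0,0,30,0],[40,0,0,30,0],[40,0,0,25,0],[40,0,0,0,0],[40,0,0,0,0]]'
python3 - <<'E'
from h import *
c=ctrl.calibration("wrist"); im=ctrl.grab_frame("wrist"); cv2.imwrite("pics/w2.png",im)
o=ctrl.get_obs()
for X in ([.5154,-.0075,.13],o["eef_pos"]):
    p=c["R"]@X+c["t"];print(X,p, p[:2]/p[2]*c["fx"]+[c["cx"],c["cy"]])
E
```

```text
clock: 2.45
eef_pos: [0.5151, -0.0066, 0.1469]
ee_rot: [-0.001, 1.0, 0.0, -0.0]
contact_force: [0.4, -0.1, 0.5]
opening: 0.0399
finger_force: 0.0
[0.5154, -0.0075, 0.13] [-0.00170818  0.0280459   0.17945843] [305.49529481 306.91433346]
[ 0.51586065 -0.00690732  0.1476068 ] [-0.00110502  0.03423454  0.16296906] [306.65273439 329.65224367]
```

View pics/w2.png

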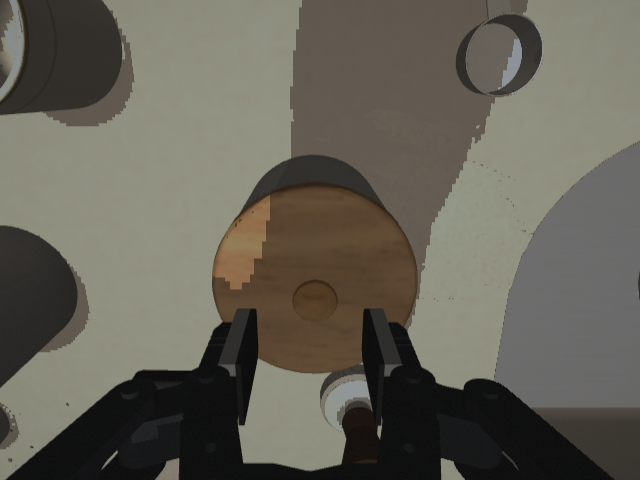

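The knob is at (315,300) and the finger mid-line is at about column 310, so I need about 2 mm towards +y and 1–2 mm towards −x. Now I'll lower and grip.

```bash
python3 -m handwheel '[[40,1.5,1.5,16,0],[40,0,0,12,0],[40,0,0,4,0],[15,0,0,0,0],[10,0,0,0,0],[10,0,0,0,0],[10,0,0,0,0],[10,0,0,0,0]]' 60
```

```text
clock: 3.3
eef_pos: [0.5145, -0.0059, 0.1149]
ee_rot: [-0.0, 1.0, 0.0, 0.001]
contact_force: [-1.0, 2.4, 5.3]
opening: 0.0153
finger_force: 58.8
```

```bash
python3 -m handwheel '[[10,0,0,-3,0],[10,0,0,-4,0],[10,0,0,-4,0],[10,0,0,0,0],[10,0,0,0,0]]'
python3 - <<'E'
from h import *
cv2.imwrite("pics/w3.png",ctrl.grab_frame("wrist")[150:,120:520])
E
```

```text
clock: 3.8
eef_pos: [0.514, -0.006, 0.1254]
ee_rot: [-0.0, 1.0, -0.0, 0.0]
contact_force: [-0.2, -0.0, -3.3]
opening: 0.015
finger_force: 58.6
```

View pics/w3.png

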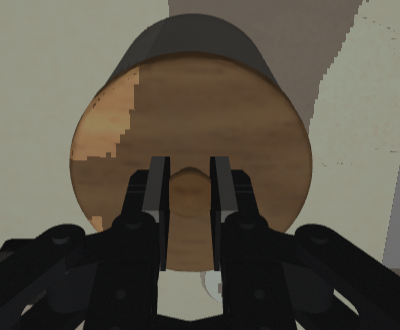

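The picture shows the knob held between both pads, and the lid is level. I'll lift on until it is clear and weigh it.

```bash
python3 -m handwheel '[[10,0,0,-10,0],[10,0,0,-15,0],[10,0,0,-10,0],[10,0,0,0,0],[10,0,0,0,0],[10,0,0,0,0],[10,0,0,0,0]]'
cat > weigh.py <<'E'
from h import *
F=[];T=[]
for _ in range(10):
    ctrl.grab_frame("top");o=ctrl.get_obs();F.append(o["contact_force"]);T.append(o["joint_torque"][1:4])
print("F",np.mean(F,0).round(2),"sd",np.std(F,0).round(2),"mass",-np.mean(F,0)[2]/9.81,"tau",np.mean(T,0).round(2),o["clock"],o["eef_pos"],o["opening"])
cv2.imwrite("pics/wh_%d.png"%(o["clock"]*100),ctrl.grab_frame("scene"))
E
python3 weigh.py
```

```text
clock: 4.55
eef_pos: [0.5136, -0.0059, 0.1598]
ee_rot: [-0.0, 1.0, 0.0, -0.001]
contact_force: [0.2, -0.0, -3.2]
opening: 0.0151
finger_force: 58.7
F [-0.1   0.1  -3.15] sd [0.58 0.53 0.55] mass 0.320827913641601 tau [-55.1   31.87  -0.  ] 5.05 [ 0.51400085 -0.00601383  0.16030132] 0.015274666438109466
```

A weighs about 0.32 kg. I'll set it back gently.

```bash
python3 -m handwheel '[[10,0,0,12,0],[10,0,0,14,0],[10,0,0,10,0],[10,0,0,5,0],[10,0,0,2,0],[10,0,0,2,0],[10,0,0,0.7,0],[10,0,0,0.3,0],[10,0,0,0,0]]'
python3 -m handwheel '[[22,0,0,0,0],[40,0,0,0,0],[40,0,0,0,0],[40,0,0,0,0],[40,0,0,-10,0],[40,0,0,-30,0],[40,0,0,-40,0],[40,0,0,-10,0],[40,0,0,0,0]]'
python3 - <<'E'
from h import *
cs=ctrl.calibration("top"); im=ctrl.grab_frame("scene"); c=ctrl.calibration("scene")
im0=cv2.imread("pics/scene0.png")
for i in (im0,im):
    h=lids(i,c,[(244,172)])[0]; print(cv2.fitEllipse(h.astype(np.float32)))
print(ctrl.get_obs()["eef_pos"])
E
```

```text
clock: 6.0
eef_pos: [0.5146, -0.0059, 0.115]
ee_rot: [-0.0, 1.0, 0.0, 0.001]
contact_force: [-0.2, 2.1, 3.0]
opening: 0.0152
finger_force: 59.4
clock: 6.9
eef_pos: [0.5153, -0.0062, 0.2065]
ee_rot: [-0.0, 1.0, -0.0, 0.002]
contact_force: [-0.2, -0.0, -0.9]
opening: 0.0404
finger_force: 0.0
((242.10043334960938, 173.0447235107422), (24.5683650970459, 39.15669631958008), 84.33206176757812)
((242.31983947753906, 173.08151245117188), (24.488004684448242, 38.57297134399414), 83.35081481933594)
[ 0.51439117 -0.00606961  0.20487125]
```

A is back within half a pixel. Next is B, targeting about (0.563, −0.228).

```bash
python3 -m handwheel '[[40,-8,-37,0,0],[40,-8,-37,0,0],[40,-8,-37,0,0],[40,-8,-37,0,0],[40,-8,-37,0,0],[40,-8.5,-37,0,0],[40,0,0,20,0],[40,0,0,25,0],[40,0,0,13,0],[40,0,0,0,0],[40,0,0,0,0]]'
python3 - <<'E'
from h import *
o=ctrl.get_obs();print(o["eef_pos"],o["opening"]);cv2.imwrite("pics/w4.png",ctrl.grab_frame("wrist"))
E
```

```text
clock: 8.05
eef_pos: [0.5625, -0.2277, 0.1463]
ee_rot: [-0.0, 1.0, 0.0, -0.0]
contact_force: [0.5, -0.2, 0.5]
opening: 0.0402
finger_force: 0.0
[ 0.56248969 -0.22765757  0.14633089] 0.04021152190184645
```

View pics/w4.png

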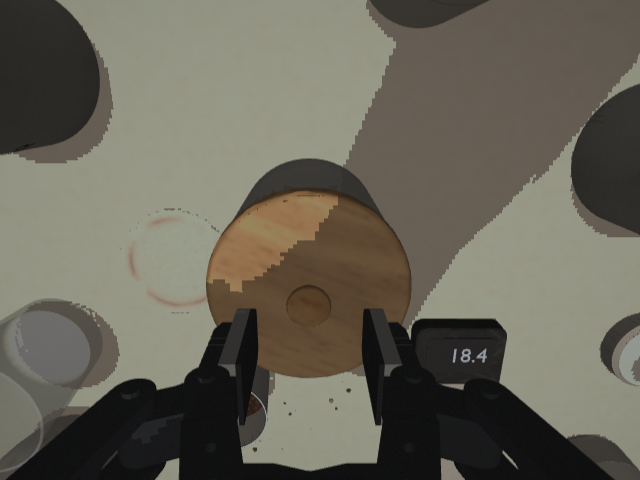

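B's knob is at (309,305), centred between the pads at about column 310. I'll lower, grip, lift and weigh.

```bash
python3 -m handwheel '[[40,0,0,16,0],[40,0,0,12,0],[40,0,0,3.5,0],[15,0,0,0,0],[10,0,0,0,0],[10,0,0,0,0],[10,0,0,0,0],[10,0,0,0,0]]' 60
python3 -m handwheel '[[10,0,0,-3,0],[10,0,0,-8,0],[10,0,0,-10,0],[10,0,0,-15,0],[10,0,0,-10,0],[10,0,0,0,0],[10,0,0,0,0],[10,0,0,0,0],[10,0,0,0,0]]'
python3 weigh.py
```

```text
clock: 8.9
eef_pos: [0.5627, -0.2282, 0.1153]
ee_rot: [-0.0, 1.0, -0.0, 0.0]
contact_force: [-1.6, 0.9, 4.5]
opening: 0.0152
finger_force: 58.8
clock: 9.8
eef_pos: [0.5621, -0.2278, 0.1601]
ee_rot: [-0.0, 1.0, 0.0, -0.001]
contact_force: [0.4, -0.8, -7.7]
opening: 0.015
finger_force: 58.8
F [-0.13 -0.22 -7.59] sd [0.63 0.29 0.33] mass 0.7732619549921995 tau [-70.49  34.92  -0.  ] 10.3 [ 0.56254788 -0.22800292  0.1608114 ] 0.015160218342647733
```

B weighs about 0.77 kg, so it is almost certainly the full one. The task asks me to compare all three, so I'll set B back and weigh C too.

```bash
python3 -m handwheel '[[10,0,0,12,0],[10,0,0,14,0],[10,0,0,10,0],[10,0,0,5,0],[10,0,0,2,0],[10,0,0,2,0],[10,0,0,0.7,0],[10,0,0,0.3,0],[10,0,0,0,0]]'
python3 -m handwheel '[[22,0,0,0,0],[40,0,0,0,0],[40,0,0,0,0],[40,0,0,0,0],[40,0,0,-10,0],[40,0,0,-30,0],[40,0,0,-40,0],[40,0,0,-10,0],[40,17,-30,0,0],[40,17,-30,0,0],[40,17,-30,0,0],[40,17,-30,0,0],[40,17,-30,0,0],[40,17,-28,0,0],[40,0,0,20,0],[40,0,0,25,0],[40,0,0,14,0],[40,0,0,0,0],[40,0,0,0,0]]'
python3 - <<'E'
from h import *
o=ctrl.get_obs();print(o["eef_pos"],o["opening"]);cv2.imwrite("pics/w5.png",ctrl.grab_frame("wrist"))
im=ctrl.grab_frame("scene"); c=ctrl.calibration("scene")
for i in (cv2.imread("pics/scene0.png"),im):
  for h in lids(i,c,[(244,172),(319,205)]): print(cv2.fitEllipse(h.astype(np.float32)))
E
```

```text
clock: 11.25
eef_pos: [0.5629, -0.2282, 0.1155]
ee_rot: [-0.0, 1.0, -0.0, 0.0]
contact_force: [-1.1, -0.5, -3.0]
opening: 0.0146
finger_force: 59.3
clock: 13.15
eef_pos: [0.4607, -0.4061, 0.1464]
ee_rot: [-0.0, 1.0, -0.0, 0.0]
contact_force: [0.3, -0.2, 0.6]
opening: 0.0405
finger_force: 0.0
[ 0.46072126 -0.40610678  0.14639565] 0.04050685621663326
((242.10043334960938, 173.0447235107422), (24.5683650970459, 39.15669631958008), 84.33206176757812)
((318.2595520019531, 206.72702026367188), (30.14584732055664, 42.518184661865234), 90.599853515625)
((242.1867218017578, 173.0231170654297), (24.502967834472656, 39.05881118774414), 84.04214477539062)
((316.0997314453125, 206.5705108642578), (29.921966552734375, 37.6343994140625), 87.8648452758789)
```

View pics/w5.png

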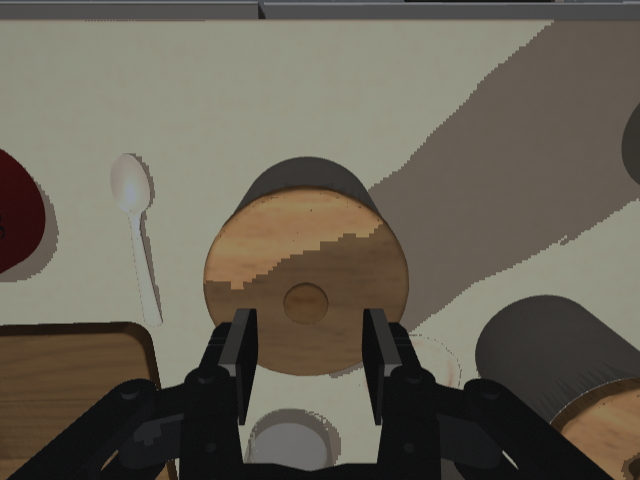

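C's knob is at (306,303), about 4 px left of the finger mid-line, so I'll shift −1.5 mm in y. B stands upright at lower right.

```bash
python3 -m handwheel '[[40,0,-1.5,16,0],[40,0,0,12,0],[40,0,0,3.5,0],[15,0,0,0,0],[10,0,0,0,0],[10,0,0,0,0],[10,0,0,0,0],[10,0,0,0,0]]' 60
python3 -m handwheel '[[10,0,0,-3,0],[10,0,0,-8,0],[10,0,0,-10,0],[10,0,0,-15,0],[10,0,0,-10,0],[10,0,0,0,0],[10,0,0,0,0],[10,0,0,0,0],[10,0,0,0,0]]'
python3 weigh.py
```

```text
clock: 14.05
eef_pos: [0.4609, -0.4078, 0.1148]
ee_rot: [-0.0, 1.0, -0.0, 0.0]
contact_force: [0.5, -1.3, 1.0]
opening: 0.0154
finger_force: 58.7
clock: 14.95
eef_pos: [0.4603, -0.4072, 0.1596]
ee_rot: [-0.0, 1.0, 0.0, -0.0]
contact_force: [-0.5, 0.3, -4.1]
opening: 0.0145
finger_force: 58.7
F [ 0.07  0.1  -3.55] sd [0.49 0.45 0.37] mass 0.36192661112445684 tau [-68.98  33.48   0.  ] 15.45 [ 0.46058652 -0.40752733  0.16028576] 0.014695358215300037
```

C weighs about 0.36 kg, so B is the full one. I'll put C back and return to B's knob; the shift is −102 mm in tool x and +179.5 mm in tool y.

```bash
python3 -m handwheel '[[10,0,0,12,0],[10,0,0,14,0],[10,0,0,10,0],[10,0,0,5,0],[10,0,0,2,0],[10,0,0,2,0],[10,0,0,0.7,0],[10,0,0,0.3,0],[10,0,0,0,0]]'
python3 -m handwheel '[[22,0,0,0,0],[40,0,0,0,0],[40,0,0,0,0],[40,0,0,0,0],[40,0,0,-10,0],[40,0,0,-30,0],[40,0,0,-40,0],[40,0,0,-10,0],[40,-17,30,0,0],[40,-17,30,0,0],[40,-17,30,0,0],[40,-17,30,0,0],[40,-17,30,0,0],[40,-17,29.5,0,0],[40,0,0,20,0],[40,0,0,25,0],[40,0,0,14,0],[40,0,0,0,0],[40,0,0,0,0]]'
python3 - <<'E'
from h import *
o=ctrl.get_obs();print(o["eef_pos"],o["opening"]);cv2.imwrite("pics/w6.png",ctrl.grab_frame("wrist"))
im=ctrl.grab_frame("scene"); c=ctrl.calibration("scene")
for i in (cv2.imread("pics/scene0.png"),im):
  for h in lids(i,c,[(343,272)]): print(cv2.fitEllipse(h.astype(np.float32)))
E
```

```text
clock: 16.4
eef_pos: [0.4608, -0.4077, 0.1148]
ee_rot: [-0.0, 1.0, -0.0, 0.0]
contact_force: [0.1, 0.2, -1.3]
opening: 0.0149
finger_force: 58.8
clock: 18.3
eef_pos: [0.5626, -0.2281, 0.1459]
ee_rot: [-0.0, 1.0, -0.0, 0.0]
contact_force: [0.6, 0.3, 0.1]
opening: 0.0399
finger_force: 0.0
[ 0.56264879 -0.22809149  0.14589201] 0.03993541601086374
((342.0858459472656, 273.8026123046875), (38.75541305541992, 49.32441711425781), 93.14466094970703)
((342.0874328613281, 273.6952209472656), (38.66707229614258, 49.394859313964844), 94.01978302001953)
```

View pics/w6.png

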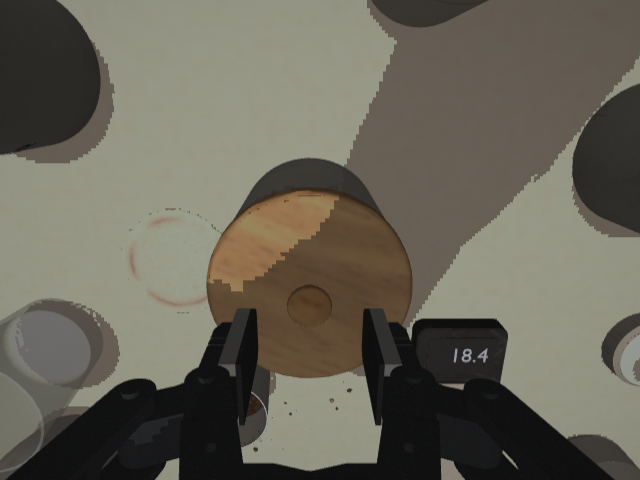

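C is back exactly where it stood. B's knob is at (310,305), centred. I'll grip it and lift 100 mm.

```bash
python3 -m handwheel '[[40,0,0,16,0],[40,0,0,12,0],[40,0,0,3,0],[15,0,0,0,0],[10,0,0,0,0],[10,0,0,0,0],[10,0,0,0,0],[10,0,0,0,0]]' 60
python3 -m handwheel '[[10,0,0,-3,0],[10,0,0,-8,0],[10,0,0,-12,0],[10,0,0,-18,0],[10,0,0,-20,0],[10,0,0,-18,0],[10,0,0,-12,0],[10,0,0,-7,0],[10,0,0,-2,0],[10,0,0,0,0],[10,0,0,0,0],[10,0,0,0,0],[10,0,0,0,0],[10,0,0,0,0],[10,0,0,0,0]]'
python3 weigh.py; cp $(ls -t pics/wh_*|head -1) pics/final.png
```

```text
clock: 19.2
eef_pos: [0.5627, -0.2282, 0.1148]
ee_rot: [-0.0, 1.0, -0.0, 0.0]
contact_force: [-1.9, -0.9, 2.8]
opening: 0.0151
finger_force: 58.7
clock: 20.7
eef_pos: [0.5625, -0.228, 0.2142]
ee_rot: [-0.0, 1.0, 0.0, -0.0]
contact_force: [0.6, -0.6, -6.2]
opening: 0.015
finger_force: 58.8
F [-0.03 -0.02 -7.59] sd [0.55 0.48 0.45] mass 0.7741695538090322 tau [-6.973e+01  3.640e+01 -2.000e-02] 21.2 [ 0.56252223 -0.2280067   0.21430493] 0.015423443695293061
```

View pics/final.png

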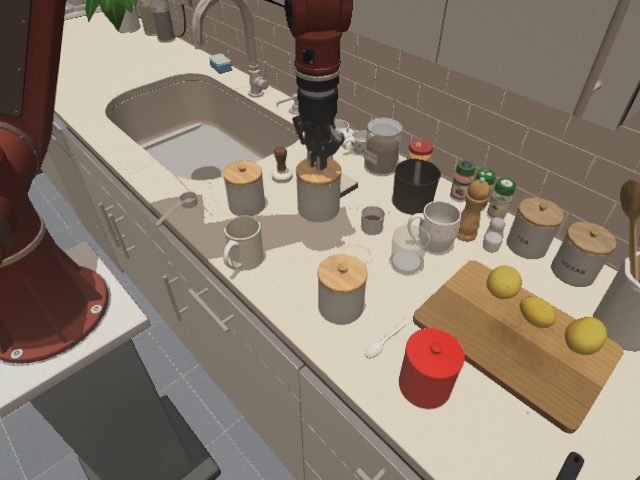

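B hangs upright at (319,190). Its lid is about 32 px higher than before, which matches 100 mm, and A and C stand in place.

```bash
python3 -c "
from station import ctrl
print(ctrl.close_job())"
```

```text
the job is handed in; nothing more can be done
None
```

The middle canister (about 0.77 kg, against about 0.32 kg and 0.36 kg for the other two) is the full one; the gripper is holding it upright about 10 cm above the worktop, the two lighter ones stand back where they stood, and the job is handed in at about 21 s.

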